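Punch the bracket on its mark

ROBOT

A 6-joint arm with a two-finger parallel gripper is mounted at the origin on the work surface. World frame = base frame: x ahead of the robot, y to its left, z up, the work surface at z = 0. Lengths are in mm, angles in degrees, forces in N, time in s.
With the tool pointing down it reaches from about 350 to 850 mm from the base axis. Payload 8.1 kg.
Tool frame: the origin (TCP) lies on the centre line of the jaws, within the pads' length; the fingertips stand 14 mm ahead of it and the grasp point (between the pads) lies 5 mm behind it; z points along the fingers, y is the line along which they close (so a half turn about z gives the same grasp; the last joint's range is limited). The gripper opens to 85 mm and grips with 20 to 120 N. Pads are 22 mm wide; open, the fingers measure 114 mm over their backs; the gripper's body (76 mm by 85 mm) begins 54 mm behind the grasp point. The pads swing forward as they close: fully open they stand 13 mm farther back than shut.
Start: joints at [62.773, 7.471, 85.268, -0, 87.261, -4.893], TCP at [227.981, 555.004, 206.092] pointing down, gripper open.
Joint ranges: [-169.43, 169.43], [-51.17, 129.36], [1.28, 143.12], [-76.62, 256.62], [0, 156.53], [-152.29, 152.29]. Speed limits (degrees/s): [136.94, 136.94, 159.86, 180, 180, 180].

INTERFACE

Orientations are given as [roll, pitch, yaw] about the fixed x, y, z axes, in that order (R = Rz(yaw) Ry(pitch) Rx(roll)).
In Python, from bench import sense, snapshot, camera_info, hand_in gives the robot as it stands. The module is installed in compiled form; this text tells all that it offers.
- The arm moves only by the tool apply_moves, never from a script. Its argument "deltas" is a list of rows, each a list of 7 numbers: the shift along the tool's x, y, z scaled (see below), then the turn, a rotation vector about the tool's x, y, z scaled (see below), then the opening, from 0 (shut) to 1 (fully open). In form: [[dx, dy, dz, ax, ay, az, claw], ...]. A call has 1 to 8 rows; each row shifts and turns the commanded pose from where the row before left it, along the tool's axes as they then stand; what a row does not reach is not made up. The controller multiplies each number of a shift by 0.03 m and each number of a turn by 0.08 rad. A row lasts 1/8 s, in which the tool goes at most 62.5 mm and 10.7 degrees, less where a joint would pass 70% of its speed; a pose out of reach is approached as far as the arm can. A call with a number of a shift or a turn outside -1 to 1 is refused whole. A call with a gripper value outside its range is refused whole. The fingers move at their own pace and stop on an object; "grip_force" is the grip in N (left out, the last holds). Time passes only in rows, so rows that do not move let the fingers close. It gives the time, the measured TCP pose, the force, the opening and the grip force at its end, in the units of the state.
- sense(): the state, without advancing time (a new reading comes with each control period).
- snapshot(name): name is "scene" or "top" or "wrist"; returns the picture (384x512x3 uint8, red, green, blue); there is no depth.
- camera_info(name): a dict with "vertical_fov" (degrees; the focal length in pixels is half the picture's height over the tangent of half this angle, whatever the lens; pixels are square), "cx", "cy" (the principal point, pixels), "origin" and "rotation" of the camera in the world; the wrist camera has in their place "tool_from_camera" (4x4, takes a point from camera to tool coordinates, whose origin is the TCP and whose axes are the flange's). Camera axes: x right, y up, looking along -z (the intrinsics and any distortion apply to the point x, -y, -z); pixel columns grow to the right and rows downward; lengths in mm; the calibration is good to about 2 mm. The wrist camera is an equidistant fisheye: a pixel r from the principal point sees the ray r / f radians off the axis. A picture is of the moment at which its call begins: read the wrist's pose just before it. camera_info takes no time and is no camera call.
- hand_in(): hands the job in; it is judged then, once.
The state is a dict: "time": time; "joint_pos": joint angles; "qd": joint speeds; "joint_efforts": joint torques, N m; "tool_pos": TCP position; "tcp_rot": TCP orientation; "ft_force": force on the tool from outside, world axes, zero at the start; "wrist_torque": the same for the moment, N m; "finger_gap": finger opening in mm; "grip_force": force on a finger pad.
Only numpy, scipy, OpenCV 4.12 (cv2) and the standard library are available. Lean on these libraries where they do the work, as an engineer would, in place of code of your own. Each camera call takes 0.05 s, during which the arm holds its last target. There are 200 camera calls.

TASK

Slide the steel bracket along the bench, without lifting it, into the hand press until its scribed cross-in-a-circle mark lies right under the punch tip (within 6 mm), and let go of it. Then push the press's hand lever all the way down, so that the punch comes down on the mark, and let the lever spring back up. Leave the hammer, the wrench and the tray where they are.

Things in the scene. Friction and masses are not known exactly. Their poses are not given: they have to be found in the camera images.
- bracket: Loose bare-steel L bracket, 0.6 to 0.9 kg. Long leg flat on the bench: 60 (own x) x 180 (own y) x 6 mm thick. At its +y end an upright flange 60 mm wide (x), 8 thick (y = 82 to 90), top 66 mm above the bench: pinch it from above across its 8 mm. Origin: centre of the underside of the long leg; y towards the flange, z up.
- mark (a point): The scribed mark on the top of the bracket's long leg: a dark cross (36 mm) in a 22 mm circle; bracket frame (0, -40, 6) mm, so 126 mm from the flange's middle plane.
- flange_top (a point): Middle of the flange's top edge; bracket frame (0, 86, 66) mm.
- press: Fixed cast-iron hand punch press, 240 mm high. Origin on the bench under the punch. Own frame, mm: throat opens to +y; column y -90 to -145, x +-35; foot y -90 to -210, x +-45, 14 high; head x +-35, y -115 to 30, z 140 to 240; ram guide 44 square, down to z 113. The long leg slides in on the bare bench from +y, flange outside, bracket y along press y (within 0.6 rad).
- punch_tip (a point): Point of the conical steel punch (18 mm thick above the cone), 24.5 mm above the bench at rest, over the press's origin; moves straight down 18 mm as the lever goes down.
- lever (a joint): The press's hand lever: 0 at rest (up), 0.6 rad fully down; sprung, returns by itself; 4 to 9 N at the grip. Axis along the press's x through (-55, 0, 190) mm of the press frame; it reaches 250 mm towards the press's -y, 0.3 rad above level at joint 0, 0.3 below at 0.6.
- lever_grip (a point): Middle of the lever's T-grip: a black bar 22 mm thick and 90 mm long, lying along the press's x. At joint 0 it is at (-55, -239, 264) mm of the press frame, at 0.6 at (-55, -239, 116) mm, in between up to 11 mm farther out in -y. Push it down from above.
- hammer: Bystander: hammer lying on the bench beyond the work, along its own x; origin at its underside.
- wrench: Bystander: wrench lying on the bench to the left; origin at its underside.
- tray: Bystander: black open tray 120 x 170 x 35 mm, beyond the press; origin at the centre of its underside.

How it is judged (in metres and radians):
On the way, in this order (a step that is already met when the one before it is completed fails the run):
1. The bracket lies still and let go on the bench with its mark within 6 mm (horizontally) of the punch tip's axis, the lever still up (under 0.1 rad) (horizontal distance between mark and punch_tip below 0.006 m and contact force between the fingers and bracket below 0.5 N and linear speed of bracket below 0.01 m/s and height (world z) of bracket below 0.004 m and value of joint lever below 0.1 rad), for 0.3 s.
2. The lever is pushed down to at least 0.5 of its 0.6 rad while the mark is within 6 mm under the punch tip (value of joint lever above 0.5 rad and horizontal distance between mark and punch_tip below 0.006 m), for 0.2 s.
At the end, for the whole second after the job is handed in: The bracket lies flat and at rest on the bench with its mark still within 6 mm (horizontally) of the punch tip's axis, and the lever is back up (under 0.1 rad) (horizontal distance between mark and punch_tip below 0.006 m and value of joint lever below 0.1 rad and height (world z) of bracket below 0.004 m and angle between bracket's own z axis and vertical below 0.05 rad and linear speed of bracket below 0.01 m/s); the robot touches nothing.
It fails at once if The lever is pushed past 0.3 rad while the mark is more than 6 mm from the punch tip's axis: a punch mark in the wrong place (value of joint lever above 0.3 rad and horizontal distance between mark and punch_tip above 0.006 m).
It fails at once if The bracket is lifted: its origin rises more than 20 mm above the bench (height (world z) of bracket above 0.02 m).
It fails at once if The hammer, the wrench or the tray is moved more than 30 mm (distance of any of hammer, wrench, tray from where it was at the start of the episode above 0.03 m).
It also fails if it takes over 64 s, if anything falls off the work surface, if the arm or the gripper's body presses on something with over 40 N, if the wrist force passes 120 N, or if a joint passes its speed limit or range.

## Working session

There is one attempt and no reset: what is moved stays moved. The work goes in short steps, Python scripts to look and compute and a tool call to move; the robot and the scene stay as the last step left them, time stands still between calls to the robot, and variables do not carry over. Pictures are saved under pics/ and viewed, at most 10 in all, crops included, and the job is handed in when it is done.

Besides the shell and the picture viewer there is one more tool, called after "Emit:" as name(argument=value, ...), one argument or row to a line, values as JSON. apply_moves: Moves the arm, as the interface text tells. Its arguments: {"type":"object","properties":{"deltas":{"type":"array"},"grip_force":{"type":"number"}},"required":["deltas"]}

```bash
mkdir -p pics; python3 - <<'E'
from bench import *
import cv2
s=sense();print(s)
for n in("scene","top"):
    print(n,camera_info(n)); cv2.imwrite(f"pics/{n}0.png",snapshot(n)[:,:,::-1])
print(camera_info("wrist"))
E
```

```text
{'time': 0.0, 'joint_pos': array([ 6.27740634e+01,  7.51625332e+00,  8.53316179e+01, -2.19826430e-03,
        8.72619756e+01, -4.89316700e+00]), 'qd': array([-0.10250143,  0.02937647, -0.04778447, -0.01864581, -0.11581783,
        0.05788479]), 'joint_efforts': array([-1.58286326e-03, -5.69399607e+01, -5.00541544e+01, -5.22487899e-04,
        1.51164655e-02,  7.28510508e-05]), 'tool_pos': array([227.70017721, 554.44351163, 205.01013925]), 'tcp_rot': array([-1.79890366e+02, -7.18216792e-03,  1.57667331e+02]), 'ft_force': array([-0.47435692, -0.58956656,  1.4601388 ]), 'wrist_torque': array([-0.03466694,  0.04904743,  0.03549545]), 'grip_force': 0.0, 'finger_gap': 85.60325426492216}
scene {'vertical_fov': 48.30656930842757, 'cx': 250.53179101947472, 'cy': 193.75293037354984, 'origin': array([1190.76352795,  483.47769398, 1011.26240785]), 'rotation': array([ 38.48094993,  -0.22825182, 121.79582866])}
top {'vertical_fov': 57.24831999290682, 'cx': 256.08185499875685, 'cy': 194.16168664216042, 'origin': array([ 528.67592566,  120.43442426, 1309.14807555]), 'rotation': array([  2.8234081 ,   0.51937177, -89.52835219])}
{'vertical_fov': 65.70646984690485, 'cx': 254.83704308260923, 'cy': 189.07924644628375, 'tool_from_camera': array([[ 4.19285640e-04,  9.47023986e-01,  3.21162566e-01,
         8.35310412e+01],
       [ 9.99999328e-01, -7.44127442e-04,  8.88712472e-04,
        -1.07226930e+00],
       [ 1.08061791e-03,  3.21161978e-01, -9.47023662e-01,
        -1.69224153e+02],
       [ 0.00000000e+00,  0.00000000e+00,  0.00000000e+00,
         1.00000000e+00]])}
```

View pics/top0.png

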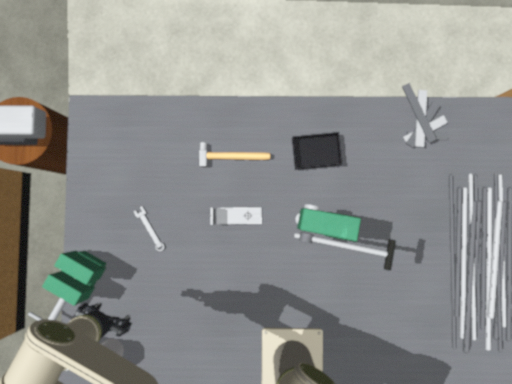

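View pics/scene0.png

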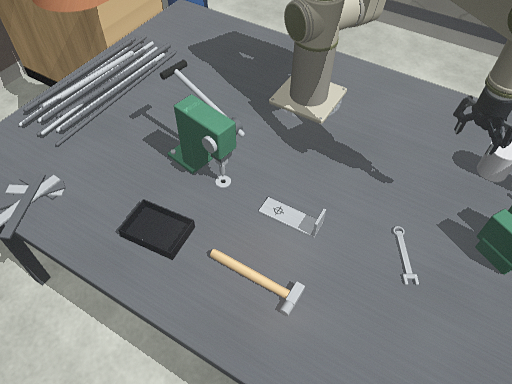

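Top: the bracket has its flange at about (213,216) and its mark at (247,215). The press head is green, around (330,225), with its throat towards the left of the image (+y), and the lever grip is at (390,255). Next I'll zoom in to get precise points.

```bash
cat >h.py <<'E'
import numpy as np, cv2
from scipy.spatial.transform import Rotation as Ro
from bench import *
def cam(n):
    c=camera_info(n); return c,192/np.tan(np.radians(c["vertical_fov"]/2)),Ro.from_euler("xyz",c["rotation"],degrees=True).as_matrix(),np.array(c["origin"])
def proj(n,P):
    c,f,R,o=cam(n); p=(np.atleast_2d(P)-o)@R
    return np.c_[c["cx"]+f*p[:,0]/-p[:,2], c["cy"]-f*p[:,1]/-p[:,2]]
def ray(n,uv):
    c,f,R,o=cam(n); uv=np.atleast_2d(uv).astype(float)
    return np.c_[(uv[:,0]-c["cx"])/f,-(uv[:,1]-c["cy"])/f,-np.ones(len(uv))]@R.T,o
def at(n,uv,z):
    d,o=ray(n,uv); return o+d*((z-o[2])/d[:,2])[:,None]
E
python3 - <<'E'
from h import *
a=cv2.imread("pics/top0.png")[195:270,200:400]; b=cv2.imread("pics/scene0.png")[60:240,150:340]
cv2.imwrite("pics/topc.png",cv2.resize(a,None,fx=4,fy=4,interpolation=cv2.INTER_CUBIC))
cv2.imwrite("pics/scenec.png",cv2.resize(b,None,fx=3.3333,fy=3.3333,interpolation=cv2.INTER_CUBIC))
print(at("top",[[247,215]],6),at("scene",[[279,210]],6))
E
```

```text
[[515.41500131 165.73450929   6.        ]] [[516.95467565 168.0314076    6.        ]]
```

View pics/topc.png

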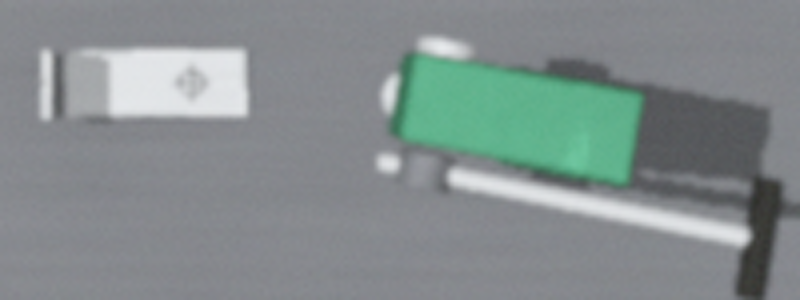

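View pics/scenec.png

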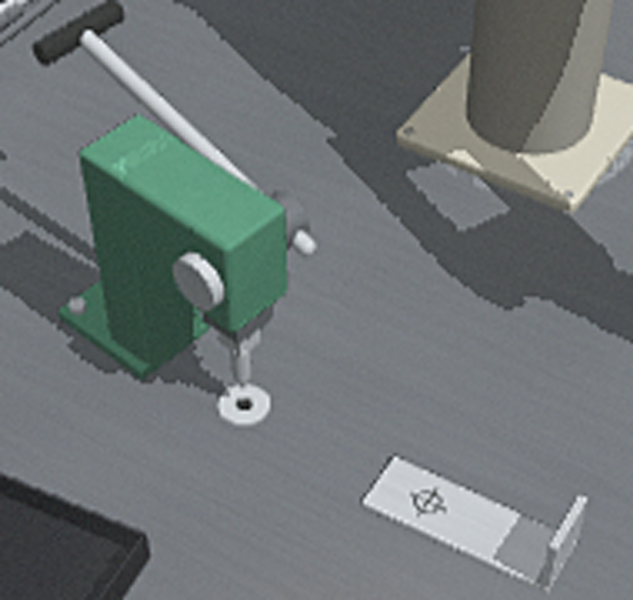

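The top crop shows the mark at (191,83), the flange top edge at (47,85), and the head's top-face corners clearly. The scene crop shows a white die ring under the punch at (244,405), the mark at (428,501), and the head corners. I'll fit both poses by least squares.

```bash
python3 - <<'E'
from h import *
from scipy.optimize import least_squares
T=lambda p:np.array(p)/4+[200-.375,195-.375]
S=lambda p:np.array(p)/3.3333+[150-.35,60-.35]
hd=np.array([[35,30,240],[-35,30,240],[35,-115,240],[-35,-115,240]])
tp=T([[412,55],[404,141],[643,92],[630,185]]); 
# scene: camera at large +x,+y
sp=S([[232,248],[286,204],[80,153],[138,116]])
g=np.array([[-55,-239,264]])
def W(q,P):
    c,s=np.cos(q[2]),np.sin(q[2]); return np.array(P)@np.array([[c,s,0],[-s,c,0],[0,0,1]])+[q[0],q[1],0]
def fit(items,q0):
    f=lambda q:np.concatenate([(proj(n,W(q,P))-uv).ravel() for n,P,uv in items])
    r=least_squares(f,q0,loss="soft_l1"); return r.x,f(r.x).reshape(-1,2).round(1)
for it in ([("top",hd,tp),("top",g,T([[758,237]]))],[("scene",hd,sp),("scene",g,S([[80,33]])),("scene",[[0,0,1]],S([[244,404]]))]):
    q,r=fit(it,[530,20,-.1]); print("press",q.round(3),r.tolist())
a=it
q,r=fit([("top",hd,tp),("scene",hd,sp),("scene",[[0,0,1]],S([[244,404]])),("scene",g,S([[80,33]])),("top",g,T([[758,237]]))],[530,20,-.1]); print("press all",q.round(3),r.tolist())
print("die",at("scene",S([[244,404]]),1))
m=[[0,-40,6]]; 
bt=[("top",m,T([[191,83]])),("top",[[30,-90,6],[-30,-90,6],[30,90,66],[-30,90,66]],T([[246,48],[248,117],[41,50],[41,119]]))]
bs=[("scene",m,S([[428,501]])),("scene",[[30,-90,6],[-30,-90,6],[-30,90,66],[30,90,0]],S([[363,500],[394,457],[587,498],[548,590]]))]
for b in (bt,bs,bt+bs):
    qb,r=fit(b,[515,200,0]); print("br",qb.round(3),r.tolist())
print(W(qb,[[0,-40,6],[0,86,66]]))
E
```

```text
press [ 5.0029e+02 -4.1354e+01 -1.7700e-01] [[2.3, -0.2], [0.2, 1.0], [-8.2, -0.7], [-8.9, -1.1], [1.6, 1.2]]
press [ 5.06296e+02 -3.81860e+01 -1.79000e-01] [[-2.3, -0.1], [0.0, -0.4], [5.5, 3.5], [6.8, 2.4], [-1.1, -1.1], [-0.4, -0.7]]
press all [ 5.02243e+02 -4.04930e+01 -1.80000e-01] [[2.1, -0.9], [-0.1, 0.3], [-8.5, -1.2], [-9.3, -1.6], [-2.2, -1.4], [0.1, -1.6], [5.8, 2.3], [7.0, 1.3], [-0.3, -1.9], [-0.8, -2.0], [1.2, 0.7]]
die [[508.11181464 -35.52629667   1.        ]]
br [5.13604e+02 2.03868e+02 1.50000e-02] [[0.1, -0.0], [-0.2, 0.5], [-0.5, -0.5], [0.3, 0.1], [0.3, -0.1]]
br [5.16818e+02 2.05330e+02 2.80000e-02] [[-0.0, -0.1], [-0.5, 0.4], [0.1, -0.7], [0.4, -0.5], [0.0, 0.9]]
br [5.15098e+02 2.04503e+02 2.40000e-02] [[-0.0, -0.5], [-0.4, -0.1], [-0.6, -1.1], [0.0, -0.1], [0.2, -0.3], [0.1, -0.7], [-0.4, -0.3], [0.2, -1.3], [0.4, -0.9], [-0.1, 0.4]]
[[516.04713573 164.51440098   6.        ]
 [513.05802577 290.47894052  66.        ]]
```

Emit:
apply_moves(
  deltas=[
    [0,0,0,0,0,-1,1],
    [0,0,0,0,0,-1,1],
    [0,0,0,0,0,-1,1],
    [0,0,0,0,0,-1,1],
    [0,0,0,0,0,-1,1],
    [0,0,0,0,0,-0.17,1],
    [-0.5,-0.5,0,0,0,0,1],
    [-0.9,-0.9,0,0,0,0,1],
  ],
)

```text
time: 1.1
tool_pos: [271.3, 513.3, 205.8]
tcp_rot: [-180.0, -0.0, -178.6]
ft_force: [1.6, -0.3, 0.2]
finger_gap: 85.9
grip_force: 0.0
```

```bash
python3 - <<'E'
from h import *
from scipy.optimize import least_squares
T=lambda p:np.array(p)/4+[200-.375,195-.375]
S=lambda p:np.array(p)/3.3333+[150-.35,60-.35]
hd=np.array([[35,30,240],[-35,30,240],[35,-145,240],[-35,-145,240]])
tp=T([[412,55],[404,141],[643,92],[630,185]]); sp=S([[232,248],[286,204],[80,153],[138,116]])
g=np.array([[-55,-239,264]])
def W(q,P):
    c,s=np.cos(q[2]),np.sin(q[2]); return np.array(P)@np.array([[c,s,0],[-s,c,0],[0,0,1]])+[q[0],q[1],0]
def fit(items,q0):
    f=lambda q:np.concatenate([(proj(n,W(q,P))-uv).ravel() for n,P,uv in items])
    r=least_squares(f,q0,loss="soft_l1"); return r.x,f(r.x).reshape(-1,2).round(1)
t=[("top",hd,tp),("top",g,T([[758,237]]))];s=[("scene",hd,sp),("scene",g,S([[80,33]])),("scene",[[0,0,1]],S([[244,404]]))]
for it in (t,s,t+s):
    q,r=fit(it,[530,20,-.1]); print("press",q.round(3),r.tolist(),W(q,g))
E
```

```text
press [ 5.01611e+02 -3.69710e+01 -1.66000e-01] [[0.7, -0.6], [-1.1, 0.7], [0.1, 0.2], [-0.4, -0.1], [0.4, -0.1]] [[ 407.80616327 -263.568614    264.        ]]
press [ 5.06937e+02 -3.32020e+01 -1.70000e-01] [[-0.7, 0.7], [1.5, 0.3], [-0.8, -0.3], [0.3, -1.3], [-0.6, -0.1], [0.8, 0.1]] [[ 412.31032174 -259.45780562  264.        ]]
press [ 5.03951e+02 -3.57930e+01 -1.72000e-01] [[0.4, -1.4], [-1.6, -0.1], [-0.3, -0.3], [-0.9, -0.7], [-0.2, -0.5], [-0.9, -0.3], [1.2, -0.7], [-0.8, -1.3], [0.3, -2.2], [-0.5, -1.0], [0.7, -0.9]] [[ 408.78960571 -261.82405418  264.        ]]
```

Emit:
apply_moves(
  deltas=[
    [-1,-1,0,0,0,0,1],
    [-1,-1,0,0,0,0,1],
    [-1,-1,0,0,0,0,1],
    [-1,-1,0,0,0,0,1],
    [-1,-1,0,0,0,0,1],
    [-1,-1,0,0,0,0,1],
    [-1,-1,0,0,0,0,1],
    [-0.87,-0.62,0,0,0,0,1],
  ],
)

```text
time: 2.1
tool_pos: [513.8, 288.3, 206.1]
tcp_rot: [-180.0, 0.0, -178.8]
ft_force: [-0.0, 0.3, 0.3]
finger_gap: 85.2
grip_force: 0.0
```

Emit:
apply_moves(
  deltas=[
    [0,0,1,0,0,0,1],
    [0,0,1,0,0,0,1],
    [0,0,0,0,0,0,1],
    [0,0,0,0,0,0,1],
  ],
)

```text
time: 2.6
tool_pos: [513.0, 290.8, 147.3]
tcp_rot: [180.0, 0.1, -178.7]
ft_force: [0.2, -0.1, 1.0]
finger_gap: 85.3
grip_force: 0.0
```

```bash
python3 - <<'E'
from h import *
s=sense();print(s["tool_pos"],s["tcp_rot"])
im=snapshot("wrist")[:,:,::-1]
c=camera_info("wrist");M=np.array(c["tool_from_camera"]);f=192/np.tan(np.radians(c["vertical_fov"]/2))
R=Ro.from_euler("xyz",s["tcp_rot"],degrees=True).as_matrix()
def pw(P):
    t=(np.array(P)-s["tool_pos"])@R; p=(t-M[:3,3])@M[:3,:3]; x=np.array([p[:,0],-p[:,1]]);h=np.hypot(*x);th=np.arctan2(h,-p[:,2])
    return (np.array([[c["cx"]],[c["cy"]]])+f*th*x/h).T
# predicted flange top corners, mark
q=[515.1,204.5,.024];B=np.array([[30,90,66],[-30,90,66],[30,82,66],[-30,82,66],[0,-40,6]])
w=np.c_[B[:,0]-.024*B[:,1]+q[0],B[:,1]+.024*B[:,0]+q[1],B[:,2]]
print(pw(w).round(1))
im=im.copy()
for u,v in pw(w): cv2.circle(im,(int(round(u)),int(round(v))),2,(0,0,255),-1)
cv2.imwrite("pics/w1.png",im)
E
```

```text
[513.03422878 290.78551676 147.33711135] [ 1.79983372e+02  6.14848924e-02 -1.78685836e+02]
[[259.8 218.7]
 [260.1 154.9]
 [251.1 218.7]
 [250.8 154.9]
 [144.2 171.2]]
```

View pics/w1.png

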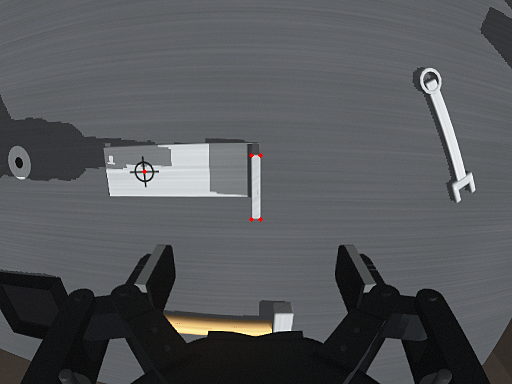

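The predicted flange and mark line up with the wrist image (mark at (144,172)), and the die ring shows at (19,162). I'll descend and grip.

Emit:
apply_moves(
  deltas=[
    [0,0,1,0,0,0,1],
    [0,0,1,0,0,0,1],
    [0,0,1,0,0,0,1],
    [0,0,0.35,0,0,0,1],
    [0,0,0,0,0,0,1],
    [0,0,0,0,0,0,0],
    [0,0,0,0,0,0,0],
    [0,0,0,0,0,0,0],
  ],
  grip_force=40,
)

```text
time: 3.65
tool_pos: [513.0, 291.4, 46.5]
tcp_rot: [180.0, 0.1, -178.6]
ft_force: [-0.2, -0.6, -0.8]
finger_gap: 32.2
grip_force: 0.0
```

Emit:
apply_moves(
  deltas=[
    [0,0,0,0,0,0,0],
    [0,0,0,0,0,0,0],
    [0,0,0,0,0,0,0],
    [0,0,0,0,0,0,0],
  ],
)

```text
time: 4.15
tool_pos: [512.4, 291.1, 45.5]
tcp_rot: [-180.0, -0.0, -178.6]
ft_force: [0.4, 0.0, -0.1]
finger_gap: -0.4
grip_force: 0.0
```

```bash
cat >>h.py <<'E'
def wray(s,uv,z):
    c=camera_info("wrist");M=np.array(c["tool_from_camera"]);f=192/np.tan(np.radians(c["vertical_fov"]/2))
    R=Ro.from_euler("xyz",s["tcp_rot"],degrees=True).as_matrix()
    d=np.atleast_2d(uv).astype(float)-[c["cx"],c["cy"]]; r=np.hypot(*d.T); th=r/f
    p=np.c_[np.sin(th)*d[:,0]/r,-np.sin(th)*d[:,1]/r,-np.cos(th)]@M[:3,:3].T@R.T
    o=s["tool_pos"]+R@M[:3,3]; return o+p*((z-o[2])/p[:,2])[:,None]
E
python3 - <<'E'
from h import *
import numpy as np
s=sense();print(s["tool_pos"],s["tcp_rot"],s["finger_gap"],s["grip_force"],s["ft_force"])
a=dict(tool_pos=np.array([513.034,290.786,147.337]),tcp_rot=[179.983,.0615,-178.686])
print(wray(a,[[19,162]],0),wray(a,[[144.5,172]],6))
E
```

```text
[512.38903639 291.07632949  45.5016546 ] [-1.79996311e+02 -7.59212783e-03 -1.78634702e+02] -0.3526365247340065 0.0 [ 0.40930193  0.0227881  -0.08133872]
[[504.48186905 -38.35953449   0.        ]] [[516.96925678 164.75230551   6.        ]]
```

The fingers shut on nothing, so I'll look.

```bash
python3 - <<'E'
from h import *
w=snapshot("wrist")[:,:,::-1]; s=snapshot("scene")[100:300,200:400,::-1]
w=w[100:384]
cv2.imwrite("pics/g1.png",np.hstack([cv2.resize(s,(500,500),interpolation=cv2.INTER_CUBIC)[:500], cv2.copyMakeBorder(cv2.resize(w,(300,166)),0,334,0,0,0)]))
E
```

```text
(no output)
```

View pics/g1.png

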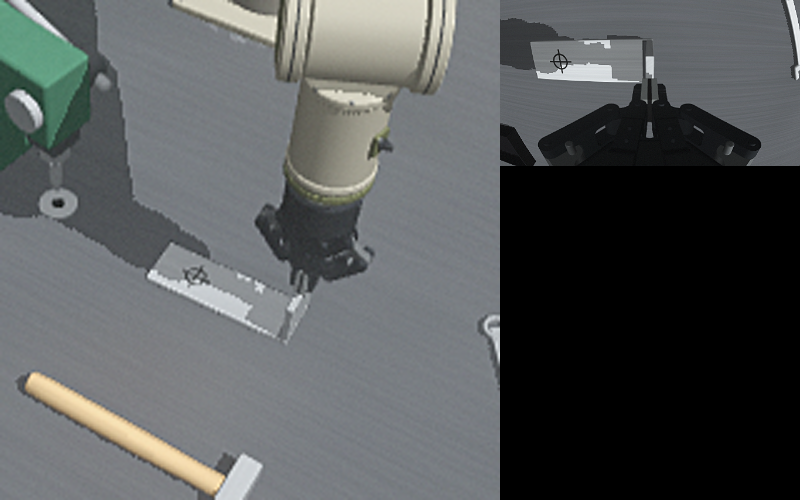

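```bash
python3 - <<'E'
from h import *
s=sense();w=snapshot("wrist")[:,:,::-1]; a=snapshot("scene")[195:245,290:350,::-1]
cv2.imwrite("pics/g2.png",np.hstack([cv2.resize(w[150:350,200:320],(360,600),interpolation=cv2.INTER_CUBIC),cv2.copyMakeBorder(cv2.resize(a,(420,350),interpolation=cv2.INTER_CUBIC),0,250,0,0,0)]))
print(s["tool_pos"],s["finger_gap"])
E
```

```text
[512.43165202 291.0689564   45.54270862] 0.07792657767373412
```

View pics/g2.png

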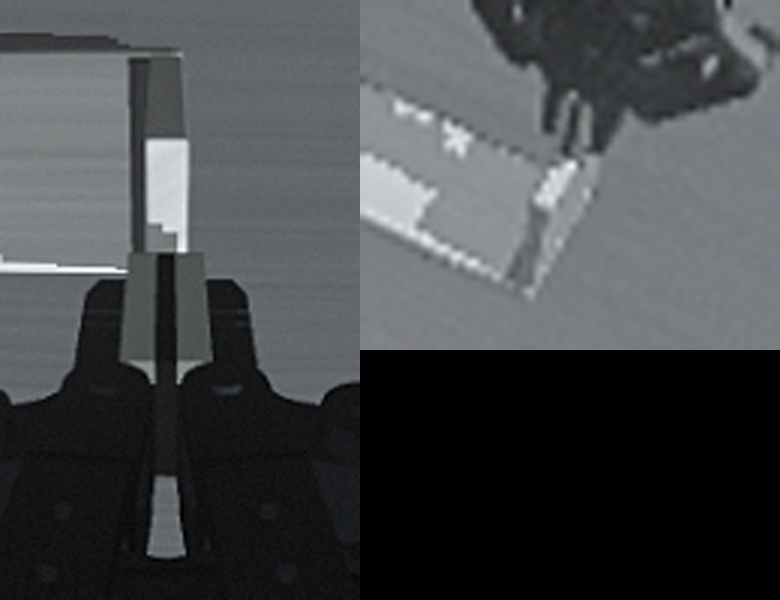

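```bash
python3 - <<'E'
from h import *
print("scene tip/tcp/flange corners",proj("scene",[[512.4,291,31.5],[512.4,291,45],[512.4,291,66],[483,289,66],[543,291,66],[543,291,0],[483,289,6]]).round(1).tolist())
c=camera_info("wrist");M=np.array(c["tool_from_camera"]);f=192/np.tan(np.radians(c["vertical_fov"]/2))
t=np.array([[11,0,14],[-11,0,14],[11,0,0],[-11,0,0],[0,0,-30],[30,0,-20.5],[-30,0,-20.5],[30,4,-20.5],[30,-4,-20.5]]);p=(t-M[:3,3])@M[:3,:3];x=np.array([p[:,0],-p[:,1]]);h=np.hypot(*x)
print((np.array([[c["cx"]],[c["cy"]]])+f*np.arctan2(h,-p[:,2])*x/h).T.round(1).tolist())
E
```

```text
scene tip/tcp/flange corners [[318.9, 222.3], [319.5, 219.5], [320.5, 215.1], [324.6, 207.4], [315.5, 223.0], [312.6, 236.4], [321.7, 219.9]]
[[256.1, 204.6], [256.0, 234.1], [256.1, 212.9], [256.1, 243.9], [256.3, 253.2], [256.3, 195.4], [256.1, 286.3], [263.8, 195.4], [248.8, 195.4]]
```

The fingertips closed above the flange: their tips appear at wrist row ~234 instead of the expected ~205, which puts them about 30 mm higher than assumed. I'll reopen, go down to TCP z ≈ 22 (safe either way) and close again.

Emit:
apply_moves(
  deltas=[
    [0,0,0,0,0,0,1],
    [0,0,0,0,0,0,1],
    [0,0,0,0,0,0,1],
    [0,0,0,0,0,0,1],
    [0,0,0,0,0,0,1],
    [0,0,0.3,0,0,0,1],
    [0,0,0.3,0,0,0,1],
    [0,0,0.17,0,0,0,1],
  ],
)

```text
time: 5.35
tool_pos: [511.7, 290.7, 21.1]
tcp_rot: [-180.0, -0.1, -178.6]
ft_force: [0.6, -0.4, -0.1]
finger_gap: 85.3
grip_force: 0.0
```

Emit:
apply_moves(
  deltas=[
    [0,0,0,0,0,0,0],
    [0,0,0,0,0,0,0],
    [0,0,0,0,0,0,0],
    [0,0,0,0,0,0,0],
    [0,0,0,0,0,0,0],
    [0,0,0,0,0,0,0],
  ],
)

```text
time: 6.1
tool_pos: [512.7, 291.4, 22.9]
tcp_rot: [180.0, 0.0, -178.6]
ft_force: [0.1, 1.5, 2.1]
finger_gap: 7.1
grip_force: 41.8
```

Gripped (gap 7.1 mm, 42 N). I'll slide most of the way.

Emit:
apply_moves(
  deltas=[
    [0.03,-0.2,0,0,0,0,0],
    [0.05,-0.5,0,0,0,0,0],
    [0.05,-0.6,0,0,0,0,0],
    [0.05,-0.6,0,0,0,0,0],
    [0.05,-0.6,0,0,0,0,0],
    [0.05,-0.6,0,0,0,0,0],
    [0.05,-0.6,0,0,0,0,0],
    [0.05,-0.6,0,0,0,0,0],
  ],
)

```text
time: 7.1
tool_pos: [504.3, 162.2, 22.9]
tcp_rot: [179.9, 0.1, -178.6]
ft_force: [0.6, 5.8, 1.7]
finger_gap: 7.1
grip_force: 41.7
```

Emit:
apply_moves(
  deltas=[
    [0.05,-0.6,0,0,0,0,0],
    [0.05,-0.6,0,0,0,0,0],
    [0.04,-0.5,0,0,0,0,0],
    [0.03,-0.3,0,0,0,0,0],
    [0,-0.2,0,0,0,0,0],
    [0,0,0,0,0,0,0],
    [0,0,0,0,0,0,0],
  ],
)

```text
time: 7.98
tool_pos: [500.8, 95.6, 22.9]
tcp_rot: [-180.0, 0.0, -178.6]
ft_force: [-1.6, 0.1, 5.9]
finger_gap: 7.0
grip_force: 42.3
```

```bash
python3 - <<'E'
from h import *
s=sense();print(s["tool_pos"],s["tcp_rot"],s["finger_gap"],s["grip_force"],s["ft_force"])
w=snapshot("wrist")[:,:,::-1]; a=snapshot("scene")[:,:,::-1]
cv2.imwrite("pics/p_w.png",w);cv2.imwrite("pics/p_s.png",a)
print(proj("scene",[[504,-36,6],[504,-36,24.5]]))
cv2.imwrite("pics/p1.png",np.hstack([cv2.resize(w[90:290,0:200],(400,400),interpolation=cv2.INTER_CUBIC),cv2.resize(a[140:220,190:270],(400,400),interpolation=cv2.INTER_CUBIC)]))
E
```

```text
[500.76797774  95.61389779  22.87545039] [-1.79977799e+02  2.16717652e-02 -1.78638069e+02] 6.973517729489503 42.32969284057617 [-1.57434795  0.14943296  5.93193223]
[[223.39612535 178.87761643]
 [223.11932661 174.93792843]]
```

View pics/p1.png

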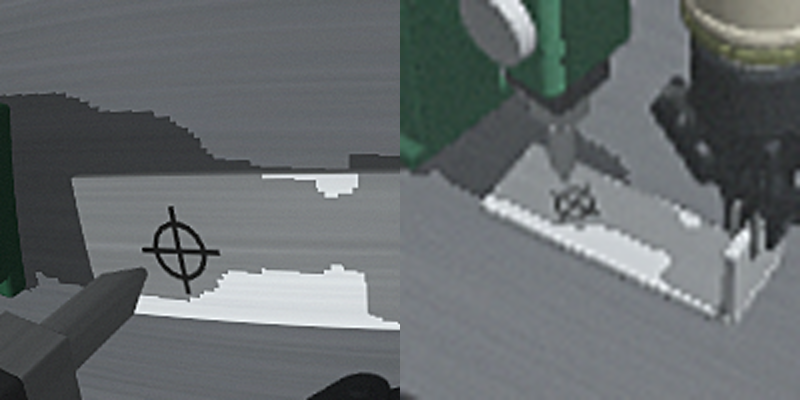

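Wrist crop: mark at (181,250), punch tip at (146,271). Scene crop: mark at (574,204), tip at (565,182). Next I'll convert these to positions.

```bash
python3 - <<'E'
from h import *
s=sense()
w=lambda u,v:[(u+.5)/2-.5,90+(v+.5)/2-.5]; k=lambda u,v:[190+(u-400+.5)/5-.5,140+(v+.5)/5-.5]
a=wray(s,[w(181,250)],6);b=wray(s,[w(145,271)],24.5);print(a,b,b-a)
a=at("scene",[k(574,204)],6);b=at("scene",[k(566,181)],24.5);print(a,b,b-a)
E
```

```text
[[503.80328752 -31.21154839   6.        ]] [[504.5171356  -37.07073065  24.5       ]] [[ 0.71384807 -5.85918226 18.5       ]]
[[507.46328112 -29.93747653   6.        ]] [[507.39449267 -34.87638104  24.5       ]] [[-0.06878845 -4.93890451 18.5       ]]
```

Emit:
apply_moves(
  deltas=[
    [-0.01,-0.09,0,0,0,0,0],
    [-0.01,-0.09,0,0,0,0,0],
    [0,0,0,0,0,0,0],
    [0,0,0,0,0,0,0],
    [0,0,0,0,0,0,0],
  ],
)

```text
time: 8.7
tool_pos: [501.5, 91.4, 22.9]
tcp_rot: [179.9, 0.0, -178.6]
ft_force: [-0.6, 6.0, 5.2]
finger_gap: 7.1
grip_force: 42.2
```

```bash
python3 - <<'E'
from h import *
s=sense();print(s["tool_pos"],s["ft_force"])
w=snapshot("wrist")[:,:,::-1]; a=snapshot("scene")[:,:,::-1]
cv2.imwrite("pics/p2.png",np.hstack([cv2.resize(w[170:270,40:140],(400,400),interpolation=cv2.INTER_CUBIC),cv2.resize(a[150:200,200:250],(400,400),interpolation=cv2.INTER_CUBIC)]))
E
```

```text
[501.52667243  91.39347197  22.89429575] [-0.63106335  6.00391567  5.20959108]
```

View pics/p2.png

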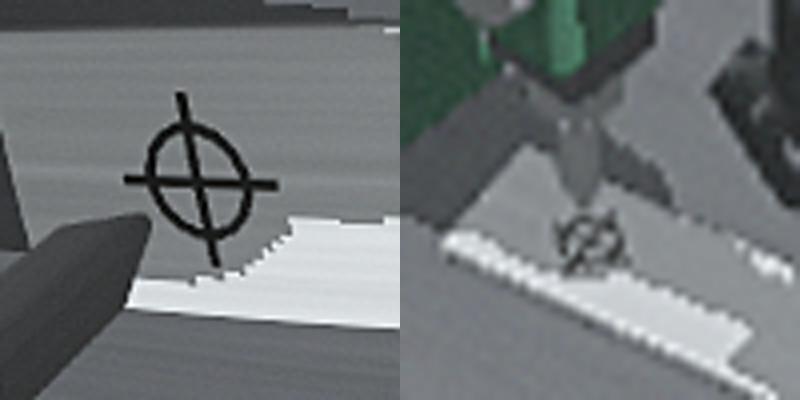

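Wrist crop: mark at (199,182), tip at (150,219). Scene crop: mark at (590,243), tip at (584,205).

```bash
python3 - <<'E'
from h import *
s=sense()
w=lambda u,v:[40+(u+.5)/4-.5,170+(v+.5)/4-.5]; k=lambda u,v:[200+(u-400+.5)/8-.5,150+(v+.5)/8-.5]
a=wray(s,[w(199,182)],6);b=wray(s,[w(149,218)],24.5);print(a,b,b-a)
a=at("scene",[k(590,243)],6);b=at("scene",[k(585,206)],24.5);print(a,b,b-a)
print(proj("scene",b+[[0,0,-18.5]])*8-[[1600-400-4,1200-4]])
E
```

```text
[[504.78377018 -36.14054574   6.        ]] [[503.88074829 -36.52044728  24.5       ]] [[-0.90302189 -0.37990154 18.5       ]]
[[507.68855081 -33.81729769   6.        ]] [[505.94935841 -36.26856238  24.5       ]] [[-1.7391924  -2.45126469 18.5       ]]
[[587.75390159 238.00722957]]
```

Emit:
apply_moves(
  deltas=[
    [0.04,-0.05,0,0,0,0,0],
    [0,0,0,0,0,0,0],
    [0,0,0,0,0,0,0.1],
    [0,0,0,0,0,0,1],
    [0,0,0,0,0,0,1],
    [0,0,0,0,0,0,1],
    [0,0,0,0,0,0,1],
    [0,0,0,0,0,0,1],
  ],
)

```text
time: 9.8
tool_pos: [500.1, 88.8, 22.4]
tcp_rot: [-180.0, -0.0, -178.6]
ft_force: [0.2, -0.3, -0.5]
finger_gap: 85.6
grip_force: 0.0
```

Emit:
apply_moves(
  deltas=[
    [0,0,0,0,0,0,1],
    [0,0,0,0,0,0,1],
    [0,0,-0.6,0,0,0,1],
    [0,0,-1,0,0,0,1],
    [0,0,-1,0,0,0,1],
    [0,0,-1,0,0,0,1],
  ],
)

```text
time: 10.55
tool_pos: [500.5, 88.9, 133.0]
tcp_rot: [180.0, 0.1, -178.6]
ft_force: [0.7, 0.8, 1.1]
finger_gap: 85.3
grip_force: 0.0
```

```bash
python3 - <<'E'
from h import *
s=sense();np.save("s.npy",s,allow_pickle=True);print(s["tool_pos"],s["ft_force"],s["tcp_rot"])
w=snapshot("wrist")[:,:,::-1]; a=snapshot("scene")[:,:,::-1]
print(proj("scene",[[504,-36,6]]))
cv2.imwrite("pics/w3.png",w)
cv2.imwrite("pics/p3.png",np.hstack([cv2.resize(w[100:250,30:180],(400,400),interpolation=cv2.INTER_CUBIC),cv2.resize(a[150:200,200:250],(400,400),interpolation=cv2.INTER_CUBIC)]))
E
```

```text
[500.47117435  88.8930113  133.01523725] [0.74741887 0.75436395 1.13973407] [ 1.79995483e+02  8.27322808e-02 -1.78632984e+02]
[[223.39612535 178.87761643]]
```

View pics/p3.png

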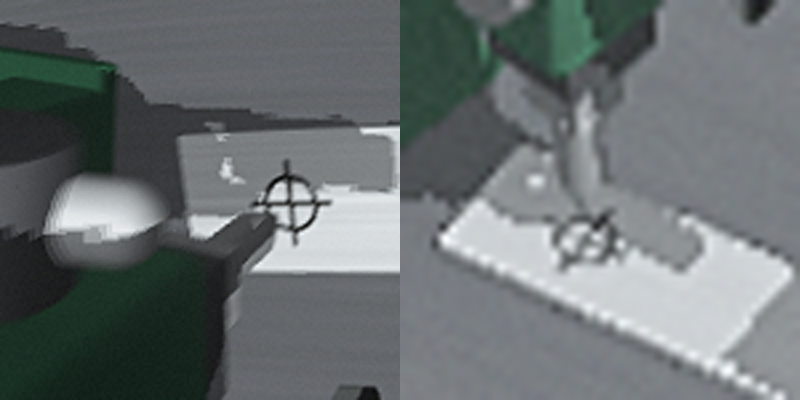

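The mark is under the tip (offset about 1.5 mm) and the bracket is released. Next I'll rise, shut the fingers and move over the lever grip.

Emit:
apply_moves(
  deltas=[
    [0,0,-1,0,0,0,1],
    [0,0,-1,0,0,0,1],
    [0,0,-1,0,0,0,0],
    [0,0,-1,0,0,0,0],
    [0,0,-1,0,0,0,0],
    [0,0,-1,0,0,0,0],
    [0,0,-1,0,0,0,0],
    [0,0,0,0,0,0,0],
  ],
)

```text
time: 11.65
tool_pos: [501.1, 88.9, 343.7]
tcp_rot: [180.0, 0.3, -178.6]
ft_force: [0.6, 1.2, 0.3]
finger_gap: -0.1
grip_force: 0.0
```

Emit:
apply_moves(
  deltas=[
    [0.28,-0.98,0,0,0,0,0],
    [0.28,-0.98,0,0,0,0,0],
    [0.28,-0.98,0,0,0,0,0],
    [0.28,-0.98,0,0,0,0,0],
    [0.28,-0.98,0,0,0,0,0],
    [0.28,-0.98,0,0,0,0,0],
    [0.28,-0.98,0,0,0,0,0],
    [0.28,-0.98,0,0,0,0,0],
  ],
)

```text
time: 12.65
tool_pos: [437.7, -148.6, 339.2]
tcp_rot: [180.0, -0.1, -178.6]
ft_force: [-0.0, 0.3, -0.2]
finger_gap: 0.0
grip_force: 0.0
```

Emit:
apply_moves(
  deltas=[
    [0.28,-0.98,0,0,0,0,0],
    [0.28,-0.98,0,0,0,0,0],
    [0.28,-0.98,0,0,0,0,0],
    [0.28,-0.98,0,0,0,0,0],
    [0,0,0,0,0,0,0],
    [0,0,0,0,0,0,0],
  ],
)

```text
time: 13.4
tool_pos: [407.6, -265.7, 339.7]
tcp_rot: [179.9, -0.0, -178.7]
ft_force: [-0.8, 0.1, 0.1]
finger_gap: -0.2
grip_force: 0.0
```

```bash
python3 - <<'E'
from h import *
s=sense();print(s["tool_pos"],s["tcp_rot"],s["joint_pos"].round(1))
p=np.load("s.npy",allow_pickle=True).item()
w=lambda u,v:[30+(u+.5)/2.667-.5,100+(v+.5)/2.667-.5]
a=wray(p,[w(291,203)],6);b=wray(p,[w(275,219)],24.5);print(b-a,b)
t=snapshot("wrist");cv2.imwrite("pics/lev.png",t[:,:,::-1])
c=camera_info("wrist");M=np.array(c["tool_from_camera"]);f=192/np.tan(np.radians(c["vertical_fov"]/2))
R=Ro.from_euler("xyz",s["tcp_rot"],degrees=True).as_matrix()
x=np.array([409.3,-262.7,264]);pp=((x-s["tool_pos"])@R-M[:3,3])@M[:3,:3];d=np.array([pp[0],-pp[1]]);h=np.hypot(*d)
u=np.array([c["cx"],c["cy"]])+f*np.arctan2(h,-pp[2])*d/h;print(u)
# dark (bar) pixel columns per row around the prediction
g=t.max(2).astype(int)
for v in range(int(u[1])-60,int(u[1])+61,12):
    k=max(0,min(383,v)); print(k,g[k,int(u[0])-60:int(u[0])+61:6])
E
```

```text
[ 407.59493837 -265.66549933  339.71096523] [ 1.79932028e+02 -4.64988351e-02 -1.78656878e+02] [ -39.2  -11.    89.5    0.   101.5 -130.5]
[[ 1.04873451  0.24930408 18.5       ]] [[505.94936431 -38.4634851   24.5       ]]
[259.06986236 192.10032617]
132 [122 122 121 121 122 122 125 128 123 122 121 124 123 121 120 119 118 119
 117 117 119]
144 [ 94  65  66  67  71  67  67  67  89 123  26  35  44  47  67 116 118 120
 117 117 115]
156 [118  66  70  69  68  63  60  97 110 118  30  36  45  44  96  96  86  53
  71  69  65]
168 [66 72 71 75 70 71 72 72 73 22 36 40 45 38 95 91 91 93 80 58 55]
180 [67 68 69 68 68 66 67 67 65 29 37 43 46 94 93 87 92 91 50 56 61]
192 [118 123 127  86  71  68  68  69  33  31  40  45  76 246 242 239 235 233
 230 227 220]
204 [120 121 121 120 120 117 119 119  24  39  43  43 127  66  65  80  91  41
  38  74 107]
216 [115 113 115 115 112 116 117 102  33  40  44  36 115 116 115 114 115 117
  49  55  57]
228 [118 118 120 114 118 116 114  25  38  42  40 120 114 118 121 121 118 113
 115  56  52]
240 [120 120 119 118 118 118 117 115  90  23  91  94 115 117 117 117 117 121
 119 129  51]
252 [116 117 121 117 119  25  28  69  91  19  91  92  27  27 132 115 115 117
 116 120  58]
```

The wrist image confirms the grip bar is centred at about (258,192), as predicted. The fingers are right over it, so I'll lower them and watch the force.

Emit:
apply_moves(
  deltas=[
    [0,0,0.8,0,0,0,0],
    [0,0,0.6,0,0,0,0],
    [0,0,0.5,0,0,0,0],
    [0,0,0,0,0,0,0],
  ],
)

```text
time: 13.95
tool_pos: [407.3, -265.5, 281.9]
tcp_rot: [179.9, -0.1, -178.6]
ft_force: [-0.5, 0.7, -0.1]
finger_gap: -0.2
grip_force: 0.0
```

Emit:
apply_moves(
  deltas=[
    [0,0,0.5,0,0,0,0],
    [0,0,0.5,0,0,0,0],
    [0,0,0,0,0,0,0],
  ],
)

```text
time: 14.32
tool_pos: [407.0, -265.7, 251.6]
tcp_rot: [179.9, -0.1, -178.6]
ft_force: [0.0, 0.9, 0.7]
finger_gap: 0.0
grip_force: 0.0
```

Emit:
apply_moves(
  deltas=[
    [0,0,0.5,0,0,0,0],
    [0,0,0.5,0,0,0,0],
    [0,0,0,0,0,0,0],
  ],
)

```text
time: 14.7
tool_pos: [407.2, -265.7, 221.8]
tcp_rot: [179.9, -0.1, -178.6]
ft_force: [-0.5, 1.3, 0.6]
finger_gap: -0.1
grip_force: 0.7
```

```bash
python3 - <<'E'
from h import *
a=cv2.imread("pics/p_s.png") if 0 else cv2.imread("pics/scene0.png"); b=snapshot("scene")[:,:,::-1]; w=snapshot("wrist")
P=lambda z,o=0:[503.9-54.2-.169*(239+o),-36.5+9.3-.9856*(239+o),z]
for z,o in((264,0),(240,6),(220,9),(190,11)): print(z,proj("scene",[P(z,o)]).round(0))
ga=a.max(2).astype(int);gb=b.max(2).astype(int)
for v in range(58,96,4): print(v,ga[v,156:200:4],gb[v,156:200:4])
g=w.max(2).astype(int)
for v in range(130,300,12): print(v,g[v,199:320:6])
print(sense()["ft_force"])
E
```

```text
264 [[173.  69.]]
240 [[173.  75.]]
220 [[173.  80.]]
190 [[174.  88.]]
58 [231 162 119 101 135 129 129 131 124 124 129] [148  39  44  50  60  49  45  53  86  82  83]
62 [113 133  69 129 124 131  54  66 130 126 125] [62 85 60 38 56 48 50 82 83 87 83]
66 [137 116 121 128  64  66  59  48 127 125 127] [ 78  80  80 112  68  43  84  84  80  81  87]
70 [131 127  90  65  65 236 113 124 124 125 128] [ 83  80  80  77 174  61  61  54  81  79 122]
74 [129  38  65  59  69 140 223 115 125 125 129] [ 83  81  82  89 145  61  54  68 129 125 125]
78 [127 138  35 134 129 125 128 221 117 123 127] [ 76  83  55  62  51 214 121 123 124 122 127]
82 [127 128 133 129 131 126 128 116 219 117 124] [130  27  58  44 128 101 202 182 127 127 128]
86 [130 126 131 128 126 129 131 128 108 216 118] [126 129  66 127 127 129 124 190 215 126 127]
90 [131 129 126 130 127 128 127 130 131 103 213] [128 128 127 127 130 128 124 126 169 224 120]
94 [130 128 133 128 130 124 126 129 126 126  96] [130 126 131 125 129 124 124 127 129 134 219]
130 [125 126 123 126 128 125 125 127 127 125 126 125 129 126 127 127 127 126
 127 124 126
[... 503 characters left out ...]

214 [68 73 67 68 65 71 69 23 35 40 43 47 41 88 95 92 94 93 95 93 53]
226 [121 122 121 121 121 121  24  26  36  41  44  45  41 154  96  97  92  92
  92  55  53]
238 [122 123 124 126 124 125  26  18  96  20  96  96 236 229 228 226 222 217
 213 212 206]
250 [126 125 125 124 125  25  30  73  93  23  94  95  31  33 255 234 235 235
 235 237 239]
262 [124 126 126 122 126  30  31 102  95  24  94  98  26  33  27 122 120 124
 125 127 126]
274 [122 122 120 121  37  30  28  28  20  32 154  24  32  29  28 130 126 130
 128 124 126]
286 [29 22 27 28 30 26 29 26 25 35 31 28 26 31 28 27 26 26 24 28 36]
298 [28 27 27 24 23 23 23 28 19 35 25 24 27 27 27 26 28 29 27 34 34]
[-0.4864336   0.55508517  1.64178865]
```

The lever has started moving (scene bar about 7 px lower), with contact at TCP z ≈ 250. I'll keep going down.

Emit:
apply_moves(
  deltas=[
    [0,0,0.5,0,0,0,0],
    [0,0,0.5,0,0,0,0],
    [0,0,0.5,0,0,0,0],
    [0,0,0.5,0,0,0,0],
    [0,0,0,0,0,0,0],
  ],
)

```text
time: 15.42
tool_pos: [407.0, -265.4, 161.7]
tcp_rot: [179.9, -0.1, -178.6]
ft_force: [-1.8, -1.4, 4.4]
finger_gap: -0.2
grip_force: 1.8
```

Emit:
apply_moves(
  deltas=[
    [0,0,0.5,0,0,0,0],
    [0,0,0.5,0,0,0,0],
    [0,0,0.2,0,0,0,0],
    [0,0,0,0,0,0,0],
  ],
)

```text
time: 15.92
tool_pos: [407.9, -265.1, 127.4]
tcp_rot: [179.9, -0.0, -178.6]
ft_force: [-0.2, 5.1, 5.7]
finger_gap: 0.1
grip_force: 2.9
```

Emit:
apply_moves(
  deltas=[
    [0,0,0.2,0,0,0,0],
    [0,0,0.1,0,0,0,0],
    [0,0,0,0,0,0,0],
  ],
)

```text
time: 16.3
tool_pos: [408.2, -265.4, 119.0]
tcp_rot: [179.9, 0.0, -178.6]
ft_force: [0.6, 5.3, 5.8]
finger_gap: -0.1
grip_force: 3.2
```

Emit:
apply_moves(
  deltas=[
    [0,0,0.2,0,0,0,0],
    [0,0,0.1,0,0,0,0],
    [0,0,0,0,0,0,0],
  ],
)

```text
time: 16.68
tool_pos: [408.5, -265.5, 110.2]
tcp_rot: [179.9, 0.1, -178.6]
ft_force: [1.6, 4.5, 8.0]
finger_gap: 0.1
grip_force: 3.5
```

Emit:
apply_moves(
  deltas=[
    [0,0,0.1,0,0,0,0],
    [0,0,0.1,0,0,0,0],
    [0,0,0,0,0,0,0],
  ],
)

```text
time: 17.05
tool_pos: [408.5, -265.5, 104.3]
tcp_rot: [179.9, 0.1, -178.6]
ft_force: [1.8, 4.8, 7.8]
finger_gap: 0.1
grip_force: 3.7
```

```bash
python3 - <<'E'
from h import *
b=snapshot("scene")[:,:,::-1].max(2).astype(int)
P=lambda z,o=0:[503.9-54.2-.169*(239+o),-36.5+9.3-.9856*(239+o),z]
for z,o in((150,6),(130,3),(116,0)): print(z,proj("scene",[P(z,o)]).round(0))
for v in range(86,126,3): print(v,b[v,150:200:4])
E
```

```text
150 [[177.  99.]]
130 [[178. 104.]]
116 [[179. 108.]]
86 [ 86  85  85  42 140  43  46  45  40  57 149 128 125]
89 [ 88  86  84  86  45  46  51  59 112  41  94 129 128]
92 [ 86  80 125 132  77  41  49  55  62  45 134 127 127]
95 [136 130 129 130 133 133  36  41  45 130 151 119 129]
98 [128 129 130 129 126 125  79  41  81 158 157 157 138]
101 [132 128 127 128 128 128 118  30 165 155 157 157 172]
104 [128 130 129 128 128 129  99 158 155 157 157 157 172]
107 [137 128 131 129 131 128  79 159 160 177 168 156 157]
110 [ 77 131 132 127 127  83  70  69 153 205 159 158 157]
113 [ 86 136 130 128 144  64  30  72  67 159 158 159 155]
116 [ 88  85 138 131 136  42 136  70  73  70 141 158 159]
119 [ 84  85  83  94  95  86  79  74  74  77  70 132 162]
122 [129 126  83  83  84  82 132  73  72  74  79  77 119]
125 [128 130  81  81  87 135 129  71  72  72  78  74  74]
```

Emit:
apply_moves(
  deltas=[
    [0,0,0.1,0,0,0,0],
    [0,0,0.1,0,0,0,0],
    [0,0,0,0,0,0,0],
  ],
)

```text
time: 17.48
tool_pos: [408.8, -265.8, 100.5]
tcp_rot: [180.0, 0.1, -178.6]
ft_force: [-5.8, 11.0, 23.8]
finger_gap: 0.0
grip_force: 11.8
```

Emit:
apply_moves(
  deltas=[
    [0,0,0.1,0,0,0,0],
    [0,0,0,0,0,0,0],
    [0,0,0,0,0,0,0],
  ],
)

```text
time: 17.85
tool_pos: [409.0, -265.6, 99.2]
tcp_rot: [180.0, 0.1, -178.6]
ft_force: [-11.6, 16.8, 39.2]
finger_gap: -0.5
grip_force: 19.5
```

The force rose to 39 N at TCP z ≈ 100, so the lever is at its hard stop after 0.75 s there. Now I'll raise and check.

Emit:
apply_moves(
  deltas=[
    [0,0,-0.3,0,0,0,0],
    [0,0,-0.5,0,0,0,0],
    [0,0,-0.6,0,0,0,0],
    [0,0,-0.6,0,0,0,0],
    [0,0,-0.6,0,0,0,0],
    [0,0,-0.6,0,0,0,0],
    [0,0,-0.6,0,0,0,0],
    [0,0,-0.6,0,0,0,0],
  ],
)

```text
time: 18.85
tool_pos: [407.6, -265.9, 227.3]
tcp_rot: [180.0, -0.0, -178.6]
ft_force: [0.3, -0.1, 0.7]
finger_gap: -0.0
grip_force: 0.4
```

Emit:
apply_moves(
  deltas=[
    [0,0,-0.6,0,0,0,0],
    [0,0,-0.8,0,0,0,0],
    [0,0,-1,0,0,0,0],
    [0,0,-1,0,0,0,0],
    [0,0,-1,0,0,0,0],
    [0,0,0,0,0,0,0],
    [0,0,0,0,0,0,0],
    [0,0,0,0,0,0,0],
  ],
)

```text
time: 19.85
tool_pos: [407.4, -266.0, 357.1]
tcp_rot: [179.9, -0.1, -178.6]
ft_force: [0.6, 0.4, 0.1]
finger_gap: -0.1
grip_force: 0.0
```

```bash
python3 - <<'E'
from h import *
p=cv2.imread("pics/scene0.png"); b=snapshot("scene")[:,:,::-1]
b=np.ascontiguousarray(b);ga=p.max(2).astype(int);gb=b.max(2).astype(int)
for v in range(66,84,4): print(v,ga[v,156:200:4],gb[v,156:200:4])
cv2.imwrite("pics/end.png",b)
# bracket shift since release: phase correlation on the mark patch vs crop p3 (right half)
o=cv2.imread("pics/p3.png")[:,400:]; o=cv2.resize(o,(50,50),interpolation=cv2.INTER_AREA)
r=cv2.matchTemplate(cv2.resize(b[160:200,205:245],None,fx=8,fy=8,interpolation=cv2.INTER_CUBIC),cv2.resize(o[24:37,17:30],None,fx=8,fy=8,interpolation=cv2.INTER_CUBIC),cv2.TM_CCOEFF_NORMED)
_,m,_,l=cv2.minMaxLoc(r);print(m,np.array(l)/8+[205-200-17,160-150-24])
s=sense();print(s["time"],s["tool_pos"],s["ft_force"])
E
```

```text
66 [137 116 121 128  64  66  59  48 127 125 127] [78 78 83 81 58 64 55 42 87 79 78]
70 [131 127  90  65  65 236 113 124 124 125 128] [ 86  81  61  61  60 237 112 126 126 126 127]
74 [129  38  65  59  69 140 223 115 125 125 129] [128  33  57  53  70 137 222 116 126 124 127]
78 [127 138  35 134 129 125 128 221 117 123 127] [129 136  30 135 125 126 126 218 115 123 130]
82 [127 128 133 129 131 126 128 116 219 117 124] [127 123 126 130 126 127 122 118 217 118 124]
0.7066946625709534 [12.5 -3.5]
19.9 [ 407.36832306 -265.96611278  357.19854731] [-0.17304152  0.17387104 -0.02930102]
```

The lever is back up. The mark match is ambiguous because the lighting changed, so I'll check the mark locally.

```bash
python3 - <<'E'
from h import *
b=cv2.imread("pics/end.png").max(2)
o=cv2.resize(cv2.imread("pics/p3.png")[:,400:],(50,50),interpolation=cv2.INTER_AREA).max(2)
print(o[22:39,14:34]);print(b[172:189,214:234])
E
```

```text
[[144 147 205 208 154 142  99 119 143 159 159 112 113 129 129 129 128 129
  130 132]
 [146 145 173 175 149 148 120 120 140 157 157 141 138 132 134 127 127 130
  132 130]
 [150 148 146 146 146 147 142 124 128 150 152 150 151 148 146 135 134 129
  128 130]
 [149 150 147 148 150 149 151 142 118 143 153 151 149 149 149 146 147 138
  131 132]
 [144 147 148 148 145 150 152 147 124 128 149 113 116 150 149 149 148 146
  146 160]
 [145 140 145 143 115 130 142 113 108 101  91  62 130 154 150 149 149 148
  150 155]
 [199 198 201 204 198 136 114 169 206 170  81 119 101 145 152 151 148 151
  149 147]
 [214 214 213 218 213 115 160 194 176 138 195 159  88 132 147 147 149 150
  149 150]
 [213 214 211 216 211 137 203 212 145 134 164 146 103 197 156 148 144 145
  147 151]
 [212 213 212 213 217 201 153 164 140 200 199 117 101 151 178 202 151 145
  144 147]
 [214 213 213 213 218 216 125 106 137 172 148 129 190 167 208 223 207 193
  150 145]
 [219 216 214 214 214 188 142 192 206 204 197 201 218 206 214 217 218 218
  207 192]
 [200 226 219 218 216 206 201 218 219 216 217 217 216 214 212 212 213 214
  217 
[... 1091 characters left out ...]
 210 207
  208 211]
 [209 210 209 210 214 208 139 172 131 212 211 106  82 138 187 210 209 209
  209 208]
 [210 211 210 210 213 221 120  92 132 164 139 114 207 156 209 214 211 209
  207 210]
 [215 211 210 211 213 186 126 205 205 204 200 202 215 205 211 211 210 211
  210 208]
 [204 230 214 212 214 205 201 217 216 214 213 213 212 211 208 210 210 210
  210 211]
 [125 164 199 230 216 214 213 211 208 211 212 211 212 209 210 210 209 210
  209 209]
 [113 112 134 159 197 227 217 212 210 211 209 210 210 209 212 211 211 212
  210 210]
 [129 123 118 108 129 150 194 227 217 213 210 208 209 211 210 209 212 211
  211 213]
 [128 125 130 123 119  85 119 148 184 233 218 213 210 209 209 210 212 210
  209 211]]
```

The mark hasn't moved (its pixels are the same), and the lever is back up with the arm clear. Handing in.

```bash
python3 -c "
from bench import hand_in
print(hand_in())"
```

```text
the job is handed in; nothing more can be done
None
```

I slid the bracket under the punch, let go of it, pushed the lever down to its stop, let it spring back up, and handed the job in; by my last camera measurement the mark was about 1–2 mm from the punch tip's axis (limit 6 mm), and the judge's verdict was not shown.

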